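Knock a stuck dead centre loose with the knock-out bar

ROBOT

A 6-joint arm with a two-finger parallel gripper is mounted at the origin on the work surface. World frame = base frame: x ahead of the robot, y to its left, z up, the work surface at z = 0. Lengths are in m, angles in rad, forces in N, time in s.
With the tool pointing down it reaches from about 0.25 to 0.725 m from the base axis. Payload 4 kg.
Tool frame: the origin (TCP) lies midway between the tips of the shut fingers; the grasp point (between the pads) lies 19 mm behind it; z points along the fingers, y is the line along which they close (so a half turn about z gives the same grasp; the last joint's range is limited). The gripper opens to 85 mm and grips with 20 to 120 N. Pads are 22 mm wide; open, the fingers measure 114 mm over their backs; the gripper's body (76 mm by 85 mm) begins 54 mm behind the grasp point. The pads swing forward as they close: fully open they stand 13 mm farther back than shut.
Start: joints at [1.208, 0.241, 0.005, 1.335, 0, 1.571], TCP at [0.177, 0.467, 0.231] pointing down, gripper open.
Joint ranges: [-2.72, 2.72], [-1.05, 1.87], [-1.09, 1.28], [-1.99, 2.15], [-1.42, 1.44], [-3.14, 3.14]. Speed limits (rad/s): [2.79, 2.79, 3.14, 3.14, 3.14, 3.14].

INTERFACE

Orientations are given as a unit quaternion [x, y, z, w].
In Python, from workcell import get_obs, camera, job_done, silhouettes gives the robot as it stands. The module is installed in compiled form; this text tells all that it offers.
- The arm moves only by the tool drive_tool, never from a script. Its argument "increments" is a list of rows, each a list of 3 entries, a list of its own where there are three numbers: the shift along the world's x, y, z in mm, then the turn, a rotation vector about the world's x, y, z in degrees, then the opening, from 0 (shut) to 1 (fully open). A call has 1 to 8 rows; each row shifts and turns the commanded pose from where the row before left it; what a row does not reach is not made up. A row lasts 1/12 s, in which the tool goes at most 41.7 mm and 7.16 degrees, less where a joint would pass 70% of its speed; a pose out of reach is approached as far as the arm can. A call is refused whole if a number of a shift passes 41.7 or a number of a turn 7.16, either way. A call with a gripper value outside its range is refused whole. The fingers move at their own pace and stop on an object; the grip force is fixed at half the most. Time passes only in rows, so rows that do not move let the fingers close. It gives the time, the measured TCP pose, the force, the opening and the grip force at its end, in the units of the state.
- get_obs(): the state, without advancing time (a new reading comes with each control period).
- camera(name): name is "scene" or "top" or "wrist"; returns a dict with "image" (384x512x3 uint8, red, green, blue), "K" (3x3 intrinsics, pixels), "k1" (the pictures are not rectified: a ray, as slopes to the right and down, at radius r is drawn at 1 + k1 r^2 times it, then the intrinsics apply), "view" (4x4, takes a point from world to camera coordinates). Camera axes: x right, y down, z forward; pixel columns grow to the right and rows downward; lengths in m; the calibration is good to about 2 mm. A picture is of the moment at which its call begins. There is no depth.
- job_done(): hands the job in; it is judged then, once.
Trained networks look in a picture, given as the dict that the camera call returned (one of the last four; its "shot" number tells which), for a name from the list of things; names that differ only in an ending like _2 or _b are one class to them, and where a whole thing is asked for, a point or a joint stands for the part that bears it (a point fixed in the world has none). Each returns a list of dicts, best first, with "conf" (0 to 1); they miss things now and then, are a little off and sometimes report something else, mostly with a low value. They report only what shows in the picture. A call takes as long as a camera call. They do not tell look-alikes from the thing itself.
- silhouettes(query, picture): "region" (384x512 bool, what is visible of it) and "bbox" ([left, top, right, bottom] in pixels, round what is visible of it).
The state is a dict: "clock": time; "joint_pos": joint angles; "joint_vel": joint speeds; "tau": joint torques, N m; "eef_pos": TCP position; "tool_rot": TCP orientation; "ft_force": force on the tool from outside, world axes, zero at the start; "ft_torque": the same for the moment, N m; "grip_width": finger opening in m; "grasp_force": force on a finger pad.
Only numpy, scipy, OpenCV 4.12 (cv2) and the standard library are available. Lean on these libraries where they do the work, as an engineer would, in place of code of your own. Each camera call takes 0.05 s, during which the arm holds its last target. There are 200 camera calls.

TASK

A dead centre is stuck in the nose of the small bench lathe. Take the knock-out bar from its wooden stand, slide it partway into the rear end of the hollow spindle, let go, take it again further back by its head and push it home, driving the centre loose, until the head bears firmly on the pulley. Feel your way: never jam the bar or push with more than about 15 N; leave it in the spindle, let go, and leave the other things on the bench where they are.

Things in the scene. Friction and masses are not known exactly. Their poses are not given: they have to be found in the camera images.
- lathe: small green bench lathe, fixed, spindle locked. Origin on the bench right below the spindle's rear end; x level along the spindle towards the nose, z up. Spindle axis 105 mm above the bench. Headstock x 34 to 200, y -45 to 45, top 143 mm; black motor x 6 to 166, y -67 to -143, 88 mm high; carriage and tailstock beyond the nose (x over 225 mm)
- bore (a point): centre of the mouth of the spindle's through bore at the rear end, 105 mm above the bench; axes as the lathe's, x points into the bore. Bore 12 mm in diameter, level, straight, with a countersink 17 mm wide and 3 mm deep at the mouth. The dead centre's tail blocks it 165 mm inside the mouth (plus joint centre)
- pulley: aluminium belt pulley 60 mm in diameter on the spindle's rear end; its flat rear face is flush with the bore's mouth and is what the bar's head comes to bear on. Origin and axes as the lathe's
- centre (a joint): how far, in m, the dead centre (steel point in the spindle nose) has been driven out towards +x of the lathe; it starts at 0 to 0.002 and slides out stiffly, resisting the bar with about 7 N of friction, and stays where it is left
- bar: knock-out bar, about 150 g: steel shaft 10 mm in diameter, 171 mm long, tip rounded; aluminium head 24 mm in diameter, 40 mm long at its rear. Origin on the axis at the head's flat shoulder; x along the shaft to the tip, head at x -40 to 0. Centre of mass about 50 mm in front of the shoulder. Fully home, its shoulder touches the pulley and its tip has driven the centre to about 6 mm
- bar_tip (a point): the tip of the bar's shaft, on its axis, 171 mm in front of the shoulder
- stand: fixed wooden stand; the bar lies in it level, axis 45 mm above the bench. Origin on the bench below the bar's shoulder (+-3 mm), x to the bar's tip. Base x -72 to 162, y -31 to 31, 12 mm high. Block with cheeks 2 mm beside the head: x -49 to 7, y -25 to 25, 51 mm high. Notched post: x 125 to 139, y -17 to 17, 52 mm high. Shaft is free to grip between; bar lifts straight out
- oil_bottle: amber bottle with a black cap, 32 mm in diameter, 68 mm high, standing; origin at the centre of its foot. Leave alone
- stone_jar: blue jar with a white lid, 44 mm in diameter, 42 mm high, standing; origin at the centre of its foot. Leave alone
- pliers: red-handled pliers lying on the bench, 162 mm long, 42 mm wide, 14 mm high; origin on the bench near the joint, x to the jaws. Leave alone
Things that resemble listed ones, but are neither listed nor needed, are in the scene too. There is more than one size of the bar; the job needs the smaller.

How it is judged:
By the outcome, as a careful person would: the job done as asked, in the order asked, and still so for the second after the job is handed in, with the robot touching nothing.
It also fails if it takes over 72 s, if anything falls off the work surface, if the arm or the gripper's body presses on something with over 40 N, if the wrist force passes 120 N, or if a joint passes its speed limit or range.

## Working session

There is one attempt and no reset: what is moved stays moved. The work goes in short steps, Python scripts to look and compute and a tool call to move; the robot and the scene stay as the last step left them, time stands still between calls to the robot, and variables do not carry over. Pictures are saved under pics/ and viewed, at most 10 in all, crops included, and the job is handed in when it is done.

Besides the shell and the picture viewer there is one more tool, called by a JSON object that holds its "fn" and its "kwargs", one argument or row to a line. drive_tool: Moves the arm, as the interface text tells. Its arguments: {"type":"object","properties":{"increments":{"type":"array"}},"required":["increments"]}

```bash
mkdir -p pics
cat > h.py <<'E'
import numpy as np, cv2
from workcell import get_obs, camera, job_done, silhouettes
def proj(p,c):
    p=np.atleast_2d(p); q=(c["view"]@np.c_[p,np.ones(len(p))].T)[:3]
    s=q[:2]/q[2]; s=s*(1+c["k1"]*(s**2).sum(0)); return (c["K"][:2,:2]@s+c["K"][:2,2:]).T
def ray(uv,c):
    s0=np.linalg.solve(c["K"][:2,:2],(np.array(uv,float)-c["K"][:2,2])); s=s0.copy()
    for _ in range(20): s=s0/(1+c["k1"]*(s@s))
    R=c["view"][:3,:3]; o=-R.T@c["view"][:3,3]; return o,R.T@np.r_[s,1]
def onz(uv,c,z):
    o,d=ray(uv,c); return o+d*(z-o[2])/d[2]
def save(c,name,box=None,k=1):
    im=c["image"][...,::-1]
    if box: im=im[box[1]:box[3],box[0]:box[2]]
    cv2.imwrite("pics/"+name,cv2.resize(im,None,fx=k,fy=k,interpolation=cv2.INTER_CUBIC))
E
python3 - <<'E'
from h import *
import pickle
o=get_obs(); print(o)
cs={}
for n in("scene","top"):
    c=camera(n); cs[n]=c
    print(n,c["K"].tolist(),c["k1"],np.round(-c["view"][:3,:3].T@c["view"][:3,3],3))
    for q in["lathe","bar","stand","pulley","oil_bottle","stone_jar","pliers"]:
        for s in silhouettes(q,c):
            r=np.argwhere(s["region"]); m=r.mean(0)[::-1]
            print(q,round(s["conf"],2),s["bbox"],len(r),np.round(onz(m,c,.045),3)[:2])
    save(c,n+"1.png")
pickle.dump(cs,open("c1.pkl","wb"))
a=np.vstack([cs["scene"]["image"],cs["top"]["image"]])
E
```

```text
{'clock': 0.0, 'joint_pos': array([ 1.20800996e+00,  2.41408930e-01,  3.69913489e-03,  1.33520646e+00,
       -2.92849447e-07,  1.57079290e+00]), 'joint_vel': array([ 0.001401  , -0.00061259, -0.00138157,  0.00084408,  0.00088433,
        0.00195303]), 'tau': array([ 1.35605365e-03, -3.72314072e+01,  2.52410227e+01,  1.68112462e-02,
        6.37113726e-05,  2.16351715e-06]), 'eef_pos': array([0.17721068, 0.46685062, 0.23040542]), 'tool_rot': array([ 1.80398289e-01,  9.83593073e-01, -1.04259935e-03, -1.91075301e-04]), 'ft_force': array([-0.15320268,  0.30831245, -0.89475902]), 'ft_torque': array([-0.00931077, -0.0483054 ,  0.02459001]), 'grasp_force': 0.0, 'grip_width': 0.08505677815973312}
scene [[399.8365236807755, 0.0, 255.71376159517294], [0.0, 399.8365236807755, 194.5444337823416], [0.0, 0.0, 1.0]] -0.001424388926498492 [0.837 0.434 0.641]
lathe 0.62 [226.4, 246.5, 463.0, 383.1] 18173 [0.542 0.167]
bar 0.88 [217.9, 139.4, 315.5, 164.1] 647 [ 0.305 -0.334]
bar 0.53 [188.4, 163.0, 206.2, 220.5] 279 [ 0.552 -0.305]
stand 0.91 [181.9, 164.7, 221.1, 235.7] 1422 [ 0.574 -0.246]
pulley 
[... 302 characters left out ...]

top [[419.28133052638935, 0.0, 253.9881710698022], [0.0, 419.28133052638935, 195.90190145305917], [0.0, 0.0, 1.0]] -0.033259088908947895 [ 0.351 -0.156  1.084]
lathe 0.9 [0.0, 113.3, 181.9, 222.4] 9405 [0.541 0.24 ]
bar 0.96 [321.6, 223.2, 366.0, 325.0] 735 [ 0.275 -0.367]
stand 0.66 [264.1, 147.1, 358.8, 196.2] 1752 [ 0.544 -0.297]
pulley 0.61 [162.1, 149.7, 182.5, 178.6] 384 [0.57 0.06]
oil_bottle 0.48 [301.4, 109.0, 315.8, 128.3] 179 [ 0.688 -0.286]
stone_jar 0.75 [269.6, 110.2, 284.6, 128.9] 254 [ 0.687 -0.208]
stone_jar 0.25 [0.0, 118.8, 180.3, 223.8] 9547 [0.541 0.239]
pliers 0.95 [173.1, 239.1, 233.4, 260.3] 369 [ 0.358 -0.027]
pliers 0.5 [0.0, 115.0, 180.6, 223.4] 9235 [0.542 0.241]
```

Run:
```python
from h import *
import pickle
cs=pickle.load(open("c1.pkl","rb"))
save(cs["top"],"t1.png",(100,80,400,340),2.3)
save(cs["scene"],"s1.png",None,1.5)
```

```text
(no output)
```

View pics/t1.png

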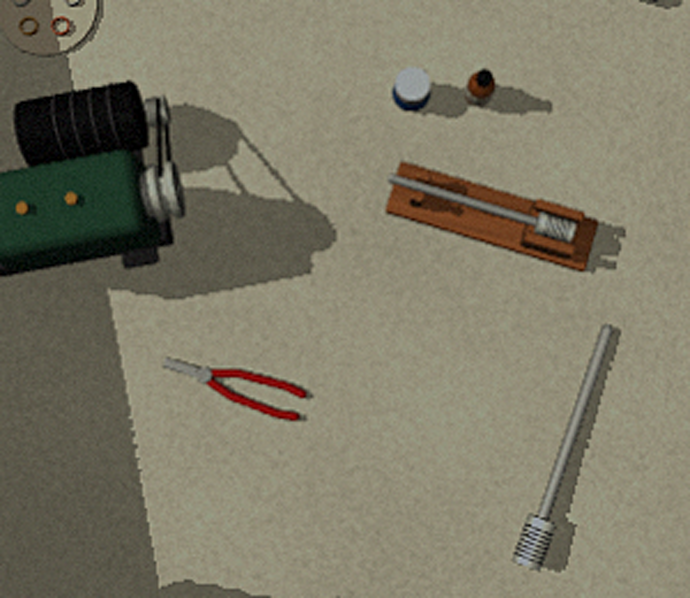

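View pics/s1.png

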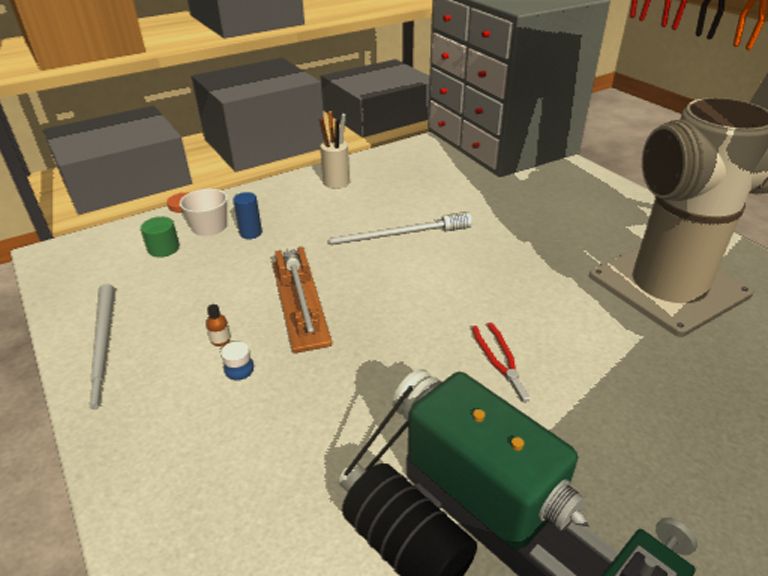

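The top view shows the small bar in its wooden stand: head near crop (555,228), tip near (390,178). The larger bar lies loose at lower right. The lathe's pulley is near (165,190), with the nose pointing left, so the spindle's x runs roughly along world +y. The scene view agrees. Next I fit the poses from the silhouettes.

```bash
cat > fit.py <<'E'
from h import *
from scipy.optimize import minimize
from scipy.spatial import ConvexHull
def box(x0,x1,y0,y1,z0,z1): return np.array([[x,y,z] for x in(x0,x1) for y in(y0,y1) for z in(z0,z1)])/1000
def cyl(x0,x1,r,z,n=24):
    t=np.linspace(0,2*np.pi,n); return np.array([[x,r*np.cos(a),z+r*np.sin(a)] for x in(x0,x1) for a in t])/1000
def xf(P,p):
    c,s=np.cos(p[2]),np.sin(p[2]); return np.c_[c*P[:,0]-s*P[:,1]+p[0],s*P[:,0]+c*P[:,1]+p[1],P[:,2]]
STAND=[box(-72,162,-31,31,0,12),box(-49,7,-25,25,0,51),box(125,139,-17,17,0,52),cyl(-40,0,12,45),cyl(0,171,5,45)]
def render(parts,p,c):
    m=np.zeros((384,512),np.uint8)
    for P in parts:
        q=proj(xf(P,p),c); h=cv2.convexHull((q*16).astype(np.float32)).astype(np.int32)
        cv2.fillConvexPoly(m,h,255,cv2.LINE_AA,4)
    return m/255.
def fit(parts,obs,p0):
    f=lambda p:sum(np.abs(render(parts,p,c)-r)[:, :].sum() for c,r in obs)
    b=None
    for k in range(3):
        p0=minimize(f,p0,method="Nelder-Mead",options=dict(initial_simplex=np.array([p0]+[np.array(p0)+d for d in np.diag([.012,.012,.12])/(k+1)]),xatol=1e-4,fatol=.3)).x
    return p0,f(p0)
E
python3 - <<'E'
from fit import *
S={}
obs=[];pul=[];lat=[]
for n in("scene","top"):
    c=camera(n)
    r=np.zeros((384,512),bool)
    r|=silhouettes("stand",c)[0]["region"]
    u=proj([[.55,-.28,.045]],c)[0]
    for s in silhouettes("bar",c):
        b=s["bbox"]
        if (abs((b[0]+b[2])/2-u[0])<30 and abs((b[1]+b[3])/2-u[1])<40): r|=s["region"]; print(n,"bar",b)
    obs.append((c,r*1.))
    p=silhouettes("pulley",c)[0]; pul.append((c,p["region"]*1.)); print(n,p["bbox"])
    lat.append((c,silhouettes("lathe",c)[0]["region"]*1.))
th=np.deg2rad(73)
print(fit(STAND,obs,[.535,-.32,th]),[r.sum() for c,r in obs])
for o in obs: print(fit(STAND,[o],[.535,-.32,th]))
for t in(14,20,26,34): print(t,fit([cyl(0,t,30,105)],pul,[.56,.04,np.deg2rad(98)]))
# headstock top corners in images
for c,r in lat[1:]:
    print([ (np.round(x,1)) for x in (cv2.minAreaRect(np.argwhere(r>0)[:,::-1].astype(np.float32)))])
E
```

```text
scene bar [189.8, 163.4, 207.2, 222.3]
scene [264.2, 247.4, 293.8, 278.3]
top bar [273.0, 153.4, 347.2, 183.8]
top [163.3, 149.5, 180.4, 175.7]
(array([ 0.53835164, -0.3454926 ,  1.26331113]), np.float64(656.2117647058824)) [np.float64(1649.0), np.float64(1965.0)]
(array([ 0.53785137, -0.34660607,  1.26320503]), np.float64(217.22352941176473))
(array([ 0.53992356, -0.34463253,  1.27806196]), np.float64(432.4078431372549))
14 (array([0.55917779, 0.03668167, 1.79390663]), np.float64(357.81176470588235))
20 (array([0.561602  , 0.03651675, 1.8873029 ]), np.float64(387.75686274509803))
26 (array([0.56371633, 0.03392389, 2.01288557]), np.float64(462.8274509803921))
34 (array([0.56984645, 0.03166565, 2.27688733]), np.float64(586.3686274509804))
[array([ 87.3, 174. ]), array([ 82.8, 192.8]), np.float64(73.6)]
```

{"fn": "drive_tool", "kwargs": {
  "increments": [
    [[19.5, -34.5, 5], [0, 0, -4.2], 1],
    [[19.5, -34.5, 5], [0, 0, -4.2], 1],
    [[19.5, -34.5, 5], [0, 0, -4.2], 1],
    [[19.5, -34.5, 5], [0, 0, -4.2], 1],
    [[19.5, -34.5, 5], [0, 0, -4.2], 1],
    [[19.5, -34.5, 5], [0, 0, -4.2], 1],
    [[19.5, -34.5, 5], [0, 0, -4.2], 1]
  ]
}}

```text
clock: 1.88
eef_pos: [0.3144, 0.2243, 0.2668]
tool_rot: [0.425, 0.905, 0.0, 0.0]
ft_force: [0.3, -0.1, -0.6]
grip_width: 0.0853
grasp_force: 0.0
```

{"fn": "drive_tool", "kwargs": {
  "increments": [
    [[19.5, -34.5, 5], [0, 0, -4.2], 1],
    [[19.5, -34.5, 5], [0, 0, -4.2], 1],
    [[19.5, -34.5, 5], [0, 0, -4.2], 1],
    [[19.5, -34.5, 5], [0, 0, -4.2], 1],
    [[19.5, -34.5, 5], [0, 0, -4.2], 1],
    [[19.5, -34.5, 5], [0, 0, -4.2], 1],
    [[19.5, -34.5, 5], [0, 0, -4.2], 1],
    [[0, 0, 0], [0, 0, 0], 1]
  ]
}}

```text
clock: 2.55
eef_pos: [0.4536, -0.021, 0.3018]
tool_rot: [0.644, 0.765, 0.0, 0.002]
ft_force: [1.1, 0.4, 0.0]
grip_width: 0.0856
grasp_force: 0.0
```

Run:
```python
from fit import *
import pickle
c=camera("wrist"); o=get_obs(); save(c,"w1.png",None,1.5); pickle.dump(c,open("w1.pkl","wb"))
print(o["eef_pos"],o["tool_rot"],o["joint_pos"])
print(c["K"],c["k1"],np.round(c["view"],3))
for q in("pulley","lathe"):
    for s in silhouettes(q,c): print(q,s["conf"],s["bbox"])
print(proj([[.56,.037,.105]],c))
```

```text
[ 0.45188167 -0.01847801  0.3012818 ] [6.42400213e-01 7.66369236e-01 1.04166591e-04 3.86999993e-04] [-4.06619805e-02  1.24412514e-01  4.26178644e-02  1.48826155e+00
 -3.07725361e-04  1.35459024e+00]
[[298.02723775   0.         257.87316386]
 [  0.         298.02723775 188.13262784]
 [  0.           0.           1.        ]] 0.006676017049258341 [[ 0.985  0.172  0.003 -0.445]
 [ 0.163 -0.942  0.293 -0.153]
 [ 0.053 -0.288 -0.956  0.416]
 [ 0.     0.     0.     1.   ]]
pulley 0.69 [334.1, 105.4, 393.2, 134.1]
pulley 0.6 [284.2, 273.3, 326.1, 332.9]
pulley 0.5 [301.3, 1.6, 483.7, 135.5]
lathe 0.63 [296.8, 0.0, 484.6, 135.6]
[[359.23567092 130.02080567]]
```

View pics/w1.png

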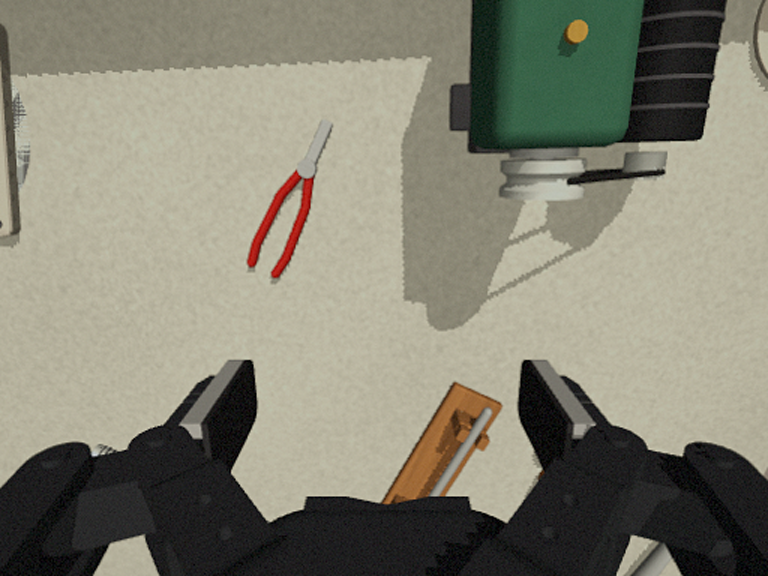

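The wrist view shows the pulley's rear rim spanning about (500–584, 195) in the picture. The motor pulley and belt are to its right, at the same x. I'll get closer for a sharper fit.

{"fn": "drive_tool", "kwargs": {
  "increments": [
    [[27, -13, -25], [0, 0, 0], 1],
    [[27, -13, -25], [0, 0, 0], 1],
    [[27, -13, -25], [0, 0, 0], 1],
    [[27, -13, -25], [0, 0, 0], 1],
    [[0, 0, 0], [0, 0, 0], 1],
    [[0, 0, 0], [0, 0, 0], 1]
  ]
}}

```text
clock: 3.2
eef_pos: [0.557, -0.0659, 0.1978]
tool_rot: [0.639, 0.769, -0.002, -0.003]
ft_force: [0.6, 0.2, 0.6]
grip_width: 0.0852
grasp_force: 0.0
```

Run:
```python
from fit import *
import pickle
c=camera("wrist"); o=get_obs(); print(o["eef_pos"],o["tool_rot"])
pickle.dump(c,open("w2.pkl","wb"))
u=proj([[.56,.037,.105]],c)[0];print(u)
for s in silhouettes("pulley",c): print(s["conf"],s["bbox"])
t=camera("top"); w1=pickle.load(open("w1.pkl","rb"))
def green(k):
    h=cv2.cvtColor(k["image"],cv2.COLOR_RGB2HSV); m=((h[...,0]>60)&(h[...,0]<90)&(h[...,1]>90)).astype(np.uint8)
    n,l,st,_=cv2.connectedComponentsWithStats(m); j=1+st[1:,4].argmax(); print(st[j]); return cv2.morphologyEx((l==j).astype(np.uint8),cv2.MORPH_CLOSE,np.ones((9,9)))*1.
G=[(k,green(k)) for k in(w1,t)]
for zb in(50,70,90): print(zb,fit([box(34,200,-45,45,zb,143)],G,[.56,.037,np.deg2rad(99)]),fit([box(34,200,-45,45,zb,143)],G[:1],[.56,.037,np.deg2rad(99)]))
b=[int(u[0])-110,0,int(u[0])+110,130]; b[0]=max(b[0],0); print(b)
save(c,"w2.png",b,3.5)
```

```text
[ 0.55737687 -0.06580159  0.20019726] [ 0.63907828  0.7691394  -0.00086224 -0.00167033]
[288.06251017  60.23518421]
0.57 [247.5, 9.3, 333.1, 62.7]
[ 314    0  116   99 9929]
[ 48 163  29  50 626]
50 (array([0.55288391, 0.03760406, 1.73989686]), np.float64(5353.7490196078425)) (array([0.55425613, 0.03766211, 1.75769239]), np.float64(950.7294117647059))
70 (array([0.5533476 , 0.03728346, 1.74543398]), np.float64(4935.23137254902)) (array([0.55469228, 0.03750861, 1.7624216 ]), np.float64(675.9490196078432))
90 (array([0.55461826, 0.03760991, 1.76740518]), np.float64(4499.905882352942)) (array([0.55460249, 0.03761899, 1.76712464]), np.float64(399.3058823529412))
[178, 0, 398, 130]
```

View pics/w2.png

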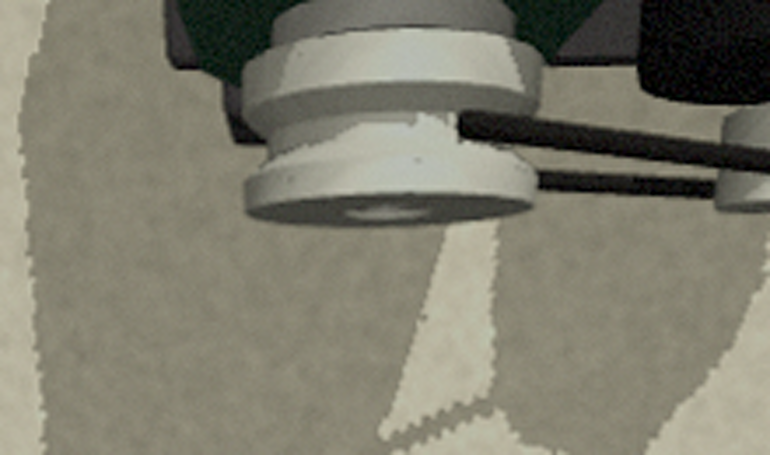

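Run:
```python
from fit import *
import pickle
from scipy.optimize import least_squares
c=pickle.load(open("w2.pkl","rb")); w1=pickle.load(open("w1.pkl","rb"))
A=lambda L:np.array(L,float)/3.5+[178,0]
rim=A([(245,207),(270,216),(330,224),(390,226),(450,222),(510,212),(537,201),(390,193)])
E=A([(244,185),(243,82),(538.5,178),(541,75)]); sgn=[-1,-1,1,1]
t=np.linspace(0,2*np.pi,720); circ=np.c_[0*t,.03*np.cos(t),.105+.03*np.sin(t)]
cy=np.vstack([circ+[x,0,0] for x in np.arange(0,.04,.0005)])
def res(p):
    q=proj(xf(circ,p),c); r=[np.sqrt(((q-a)**2).sum(1).min()) for a in rim]
    Q=proj(xf(cy,p),c)
    for e,s in zip(E,sgn):
        k=abs(Q[:,1]-e[1])<.5; r.append((s*Q[k,0]).max()-s*e[0])
    return np.array(r)
s=least_squares(res,[.558,.037,1.75],diff_step=1e-3); print(s.x,np.rad2deg(s.x[2]),np.round(s.fun,2))
for y in(1.70,1.74,1.78): 
    z=least_squares(lambda p:res([*p,y]),[.558,.037],diff_step=1e-3); print(y,z.x,z.cost)
h=cv2.cvtColor(w1["image"],cv2.COLOR_RGB2HSV); m=((h[...,0]>60)&(h[...,0]<90)&(h[...,1]>90)).astype(np.uint8)
m=cv2.morphologyEx(m,cv2.MORPH_CLOSE,np.ones((9,9)))*1.
for zb in(70,95,105,115): print(zb,fit([box(34,200,-45,45,zb,143)],[(w1,m)],[.56,.037,1.75]))
# left & right edges of mask
for r in range(5,90,12):
    k=np.where(m[r]>0)[0]; k=k[k>290]; print(r,k.min(),k.max())
print(proj(xf(box(34,200,-45,45,60,143),[.558,.037,1.75]),w1).round(1).tolist())
```

```text
[0.56052473 0.03745011 1.76560685] 101.16182081258093 [ 0.2   1.05  0.15  0.39  0.13  0.56  0.37  1.27  0.13  0.39 -0.19  0.77]
1.7 [0.55979935 0.03709489] 14.442555365921448
1.74 [0.56025024 0.03756591] 4.206236853711581
1.78 [0.56066319 0.03750961] 2.8158987875331025
70 (array([0.5597074 , 0.03878763, 1.78130645]), np.float64(5539.482352941177))
95 (array([0.55599044, 0.03803469, 1.78237493]), np.float64(5643.843137254902))
105 (array([0.55652099, 0.03810189, 1.7982182 ]), np.float64(5782.5568627450975))
115 (array([0.5550876 , 0.0377136 , 1.78198331]), np.float64(5952.819607843137))
5 316 429
17 315 431
29 315 425
41 315 433
53 314 426
65 315 463
77 314 468
89 315 464
[[384.8, 97.6], [420.2, 97.8], [311.8, 98.2], [326.9, 98.6], [403.8, -65.9], [453.1, -120.5], [319.2, -65.0], [340.0, -119.1]]
```

{"fn": "drive_tool", "kwargs": {
  "increments": [
    [[-1, -34.5, -4], [0, 0, -4], 1],
    [[-1, -34.5, -4], [0, 0, -4], 1],
    [[-1, -34.5, -4], [0, 0, -4], 1],
    [[-1, -34.5, -4], [0, 0, -4], 1],
    [[-1, -34.5, -4], [0, 0, -4], 1],
    [[-1, -34.5, -4], [0, 0, -4], 1],
    [[-1, -34.5, -4], [0, 0, -4], 1],
    [[0, 0, 0], [0, 0, 0], 1]
  ]
}}

```text
clock: 4.02
eef_pos: [0.5507, -0.3143, 0.1753]
tool_rot: [0.809, 0.588, -0.0, 0.003]
ft_force: [-0.1, 0.9, 0.5]
grip_width: 0.0854
grasp_force: 0.0
```

Run:
```python
from fit import *
import pickle
c=camera("wrist"); o=get_obs(); print(o["eef_pos"],o["tool_rot"])
pickle.dump(c,open("w3.pkl","wb"))
for q in("bar","stand"):
  for s in silhouettes(q,c):
    print(q,s["conf"],s["bbox"])
    if q=="bar":
        r=np.argwhere(s["region"])[:,::-1]; print(cv2.fitLine(r.astype(np.float32),cv2.DIST_HUBER,0,.01,.01).ravel())
im=c.copy(); im["image"]=c["image"].copy()
P=np.array([[x,0,.045] for x in(-.04,0,.04,.125,.171)]); p=[.538,-.346,1.264]
for u in proj(xf(P,p),c): print(u.round(1)); cv2.circle(im["image"],tuple(int(v) for v in u.round()),2,(255,0,255),-1)
save(im,"w3.png",None,1.5)
```

```text
[ 0.55093833 -0.31147204  0.17548057] [8.07977142e-01 5.89211034e-01 6.26137239e-04 1.70416778e-03]
bar 0.7 [245.1, 15.5, 268.3, 251.6]
[2.9207204e-02 9.9957335e-01 2.5406761e+02 1.3985052e+02]
bar 0.55 [3.2, 275.7, 193.3, 299.6]
[9.9993718e-01 1.1207226e-02 7.2539391e+01 2.8774130e+02]
stand 0.66 [350.1, 0.0, 412.5, 39.8]
stand 0.63 [219.6, 30.4, 281.6, 258.0]
[255.1 249.3]
[254.7 212.8]
[254.3 173.2]
[253.3  77. ]
[252.6  16.4]
```

View pics/w3.png

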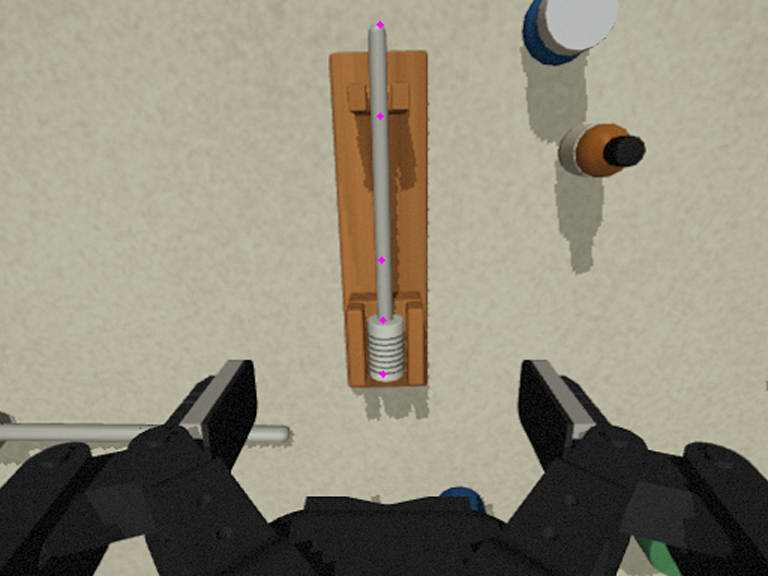

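The bar lies in its stand with the projected axis on it. The tip is at (377,28) and the shoulder at (385,318), about 1° more yaw than fitted. Going down.

{"fn": "drive_tool", "kwargs": {
  "increments": [
    [[-1, 3.5, -25], [0, 0, 1.2], 1],
    [[0, 0, -30], [0, 0, 0], 1],
    [[0, 0, -30], [0, 0, 0], 1],
    [[0, 0, -30], [0, 0, 0], 1],
    [[0, 0, -20], [0, 0, 0], 0.6],
    [[0, 0, 0], [0, 0, 0], 0.5],
    [[0, 0, 0], [0, 0, 0], 0.5]
  ]
}}

```text
clock: 4.75
eef_pos: [0.5503, -0.3034, 0.0387]
tool_rot: [0.8, 0.6, -0.0, -0.001]
ft_force: [-0.1, 0.4, 0.8]
grip_width: 0.0516
grasp_force: 0.0
```

{"fn": "drive_tool", "kwargs": {
  "increments": [
    [[-1.5, -7, -12.5], [0, 0, 0], 0.5],
    [[0, 0, 0], [0, 0, 0], 0.3],
    [[0, 0, 0], [0, 0, 0], 0],
    [[0, 0, 0], [0, 0, 0], 0],
    [[0, 0, 0], [0, 0, 0], 0],
    [[0, 0, 0], [0, 0, 0], 0],
    [[0, 0, 0], [0, 0, 0], 0]
  ]
}}

```text
clock: 5.33
eef_pos: [0.5496, -0.3131, 0.0271]
tool_rot: [0.801, 0.599, 0.0, 0.001]
ft_force: [-0.5, 0.6, 6.3]
grip_width: 0.0075
grasp_force: 58.7
```

{"fn": "drive_tool", "kwargs": {
  "increments": [
    [[0, 0, 5], [0, 0, 0], 0],
    [[0, 0, 10], [0, 0, 0], 0],
    [[0, 0, 25], [0, 0, 0], 0],
    [[0, 0, 30], [0, 0, 0], 0],
    [[0, 0, 0], [0, 0, 0], 0],
    [[0, 0, 0], [0, 0, 0], 0]
  ]
}}

```text
clock: 5.83
eef_pos: [0.5506, -0.3134, 0.0986]
tool_rot: [0.801, 0.599, 0.001, 0.002]
ft_force: [-0.4, 0.2, -2.1]
grip_width: 0.0082
grasp_force: 58.6
```

Run:
```python
from fit import *
import pickle
c=camera("wrist"); o=get_obs(); print(o["eef_pos"],o["tool_rot"],o["ft_force"],o["ft_torque"],o["grip_width"],o["grasp_force"])
pickle.dump(c,open("w4.pkl","wb"))
for s in silhouettes("bar",c):
    r=np.argwhere(s["region"])[:,::-1]; print(s["conf"],s["bbox"],cv2.fitLine(r.astype(np.float32),cv2.DIST_HUBER,0,.01,.01).ravel())
# expected tip/shoulder if grasp at bar x=36 in grasp point
p=o["eef_pos"]; z=p[2]+.019
from scipy.spatial.transform import Rotation as R
Y=R.from_quat(o["tool_rot"]).as_matrix(); print(Y.round(3)); b=-Y[:,0] if -Y[1,0]>0 else Y[:,0]
g=p-Y[:,2]*.019
for x in(-.04,0,.036,.171): print(x,proj([g+b*(x-.036)],c).round(1))
save(c,"w4.png",None,1.5)
```

```text
[ 0.54929015 -0.31268573  0.09670926] [8.00638862e-01 5.99146787e-01 3.11914091e-04 6.65519731e-04] [ 0.69626752  0.08223828 -1.55202845] [ 0.04508092  0.03465478 -0.00595255] 0.007826456497676961 58.563968539237976
0.83 [1.3, 324.7, 150.5, 343.1] [ 9.9984616e-01 -1.7540308e-02  3.7974701e+01  3.3341425e+02]
0.63 [240.9, 0.0, 273.3, 334.8] [ 2.9650447e-03 -9.9999559e-01  2.5761026e+02  1.6505180e+02]
[[ 0.282  0.959  0.001]
 [ 0.959 -0.282 -0.001]
 [-0.     0.001 -1.   ]]
-0.04 [[254.9 384.1]]
0 [[254.8 323.6]]
0.036 [[254.6 260.9]]
0.171 [[253.6 -89.5]]
```

View pics/w4.png

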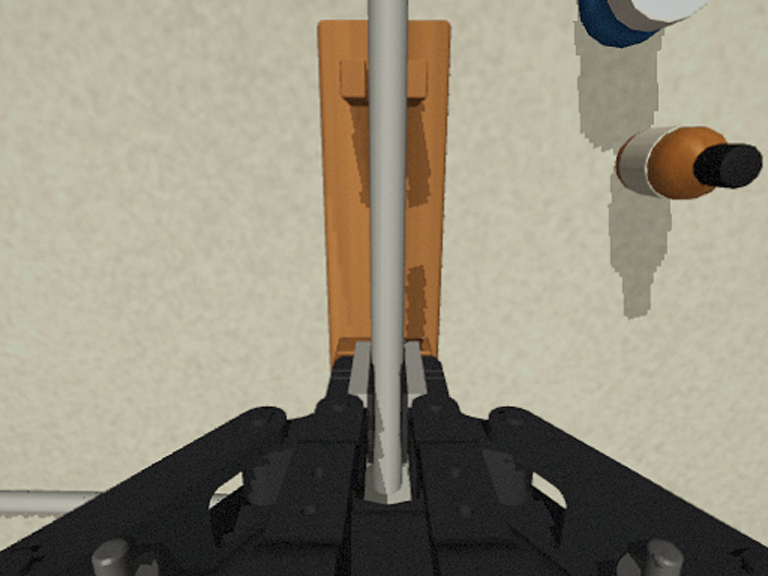

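The bar is held square to the tool: shaft vertical at u≈387/1.5, shoulder near row 490/1.5. Next I carry it to a point behind the bore.

{"fn": "drive_tool", "kwargs": {
  "increments": [
    [[6, 27, 2], [0, 0, 3.95], 0],
    [[6, 28, 0], [0, 0, 3.95], 0],
    [[6, 28, 0], [0, 0, 3.95], 0],
    [[6, 28, -2], [0, 0, 3.95], 0],
    [[6, 28, -3], [0, 0, 3.95], 0],
    [[6, 28, -3], [0, 0, 3.95], 0],
    [[5.5, 28, -4], [0, 0, 3.95], 0],
    [[0, 0, 0], [0, 0, 0], 0]
  ]
}}

```text
clock: 6.6
eef_pos: [0.5893, -0.1118, 0.0831]
tool_rot: [0.631, 0.776, -0.0, -0.003]
ft_force: [-0.6, -0.6, -1.3]
grip_width: 0.0078
grasp_force: 58.6
```

```bash
cat > look.py <<'E'
from fit import *
from scipy.spatial.transform import Rotation as R
import sys
T=[]
s=camera("scene"); t=camera("top"); w=camera("wrist"); o=get_obs()
p=o["eef_pos"]; M=R.from_quat(o["tool_rot"]).as_matrix(); b=M[:,0]*np.sign(M[1,0]); g=p-M[:,2]*.018
d=np.array([np.cos(1.766),np.sin(1.766),0]); m=np.array([.5605,.0375,.105])
tip=g+b*.136
print("eef",p.round(4),"bdir",b.round(4),"tip est rel bore (x,lat,z mm)",(np.array([(tip-m)@d,(tip-m)@[-d[1],d[0],0],(tip-m)[2]])*1e3).round(1),"ft",o["ft_force"].round(1),o["ft_torque"].round(3))
L=[]
for n,c in(("scene",s),("top",t),("wrist",w)):
    for q in silhouettes("bar",c)[:3]:
        r=np.argwhere(q["region"])[:,::-1]; print(n,round(q["conf"],2),np.round(q["bbox"],0),cv2.fitLine(r.astype(np.float32),cv2.DIST_HUBER,0,.01,.01).ravel().round(3))
    e=[proj([x],c)[0].round(1).tolist() for x in(g-b*.035,tip,m)]; print("  exp shoulder,tip,bore",e)
    L.append(e)
E
cat > view.py <<'E'
from look import *
e=np.array(L[0]); a=e.mean(0); B=[int(max(a[0]-64,0)),int(max(a[1]-48,0))]; B+=[B[0]+128,B[1]+96]; print(B)
f=np.array(L[1]).mean(0); C=[int(max(f[0]-64,0)),int(max(f[1]-48,0))]; C+=[C[0]+128,C[1]+96]; print(C)
A=[cv2.resize(c["image"][Q[1]:Q[3],Q[0]:Q[2],::-1],(768,576) if 0 else (400,300),interpolation=cv2.INTER_CUBIC) for c,Q in((s,B),(t,C))]
W=cv2.resize(w["image"][0:150,180:380,::-1],(400,300),interpolation=cv2.INTER_CUBIC)
S2=s["image"][int(e[2][1])-24:int(e[2][1])+24,int(e[2][0])-32:int(e[2][0])+32,::-1]
A+= [W,cv2.resize(S2,(400,300),interpolation=cv2.INTER_CUBIC)]
cv2.imwrite("pics/"+sys.argv[1],np.vstack([np.hstack(A[:2]),np.hstack(A[2:])]))
E
python3 view.py v5.png
```

```text
eef [ 0.5894 -0.1171  0.0844] bdir [-1.957e-01  9.807e-01  7.000e-04] tip est rel bore (x,lat,z mm) [-21.3   1.8  -2.5] ft [-0.2 -0.6 -0.6] [-0.026 -0.021  0.027]
scene 0.8 [203. 199. 267. 257.] [  0.786   0.618 241.355 236.41 ]
scene 0.8 [235. 143. 314. 158.] [ 9.87000e-01 -1.60000e-01  2.77001e+02  1.51456e+02]
  exp shoulder,tip,bore [[207.4, 210.2], [265.5, 254.3], [273.1, 260.2]]
top 0.82 [325. 225. 365. 327.] [ 3.20000e-01 -9.48000e-01  3.43989e+02  2.79364e+02]
top 0.64 [251. 139. 272. 153.] [ 9.69000e-01 -2.46000e-01  2.61640e+02  1.46109e+02]
  exp shoulder,tip,bore [[255.5, 147.5], [185.3, 160.6], [176.2, 161.3]]
wrist 0.97 [243.   1. 272. 335.] [  0.     -1.    257.011 165.008]
  exp shoulder,tip,bore [[256.8, 326.2], [257.5, -90.3], [263.7, -181.5]]
[184, 193, 312, 289]
[141, 108, 269, 204]
```

View pics/v5.png

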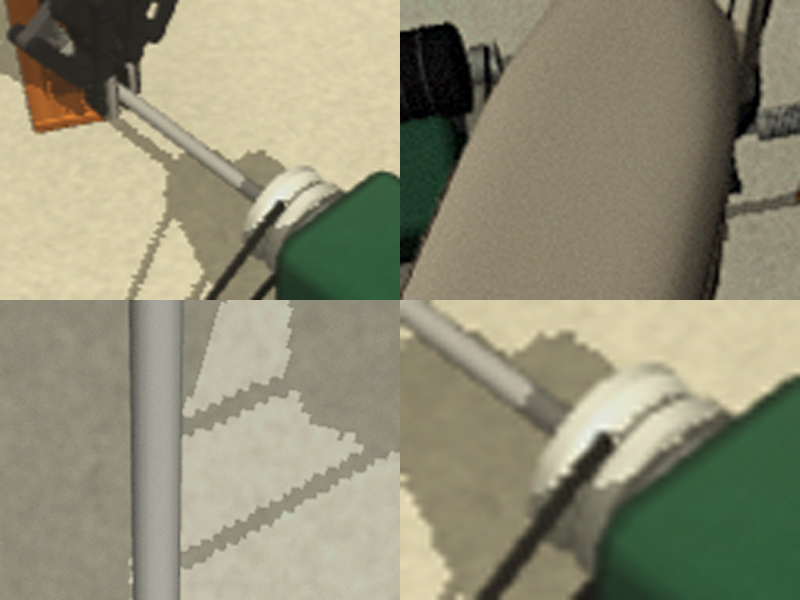

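Run:
```python
from fit import *
from scipy.optimize import least_squares
s=camera("scene"); g=cv2.cvtColor(s["image"],cv2.COLOR_RGB2GRAY).astype(np.float32)
d=np.array([np.cos(1.767),np.sin(1.767),0]); n=np.array([d[1],-d[0],0])
tcp=np.array([.590,-.118,.0855]); ax=tcp+[0,0,.0195]
def edges(P,D,a,span=9):  # signed offset (px) of both strongest edges across predicted line
    u=proj([P],s)[0]; v=proj([P+D*.01],s)[0]-u; v/=np.hypot(*v); nn=np.array([-v[1],v[0]])
    k=np.arange(-span,span,.1); q=(u+k[:,None]*nn).astype(np.float32)
    pr=cv2.remap(g,q[:,0].copy(),q[:,1].copy(),cv2.INTER_CUBIC).ravel(); gr=cv2.GaussianBlur(np.gradient(pr)[None],(0,0),4).ravel()
    i,j=gr.argmax(),gr.argmin(); return k[i].round(1),k[j].round(1),((k[i]+k[j])/2).round(2),nn.round(2)
for x in(30,45,60,75,90,105,115): print(x,*edges(ax+d*x*1e-3,d,0))
u=proj([ax+d*.08,ax+d*.08+[0,0,.001],ax+d*.08+n*.001],s); print("px per mm z, lat",u[1]-u[0],u[2]-u[0])
# pulley silhouette in scene
p=silhouettes("pulley",s)[0]; print(p["bbox"],p["conf"])
for P in(cyl(0,26,30,105),): q=proj(xf(P,[.5605,.0375,1.767]),s); print(q.min(0),q.max(0))
```

```text
30 3.2 7.2 5.2 [-0.61  0.8 ]
45 3.1 7.4 5.25 [-0.61  0.8 ]
60 3.3 7.5 5.4 [-0.61  0.8 ]
75 3.4 7.1 5.25 [-0.61  0.8 ]
90 3.8 -2.3 0.75 [-0.61  0.8 ]
105 -1.4 -2.7 -2.05 [-0.61  0.8 ]
115 -1.6 -4.4 -3.0 [-0.61  0.8 ]
px per mm z, lat [-0.01632481 -0.37733618] [-0.39260984  0.25988763]
[264.9, 244.3, 290.8, 274.9] 0.71
[261.0397118  245.80178356] [295.31419389 282.83445797]
```

{"fn": "drive_tool", "kwargs": {
  "increments": [
    [[1.0, 0.2, 1], [0, 0, 0], 0],
    [[-1.8, 8.8, 0], [0, 0, 0], 0],
    [[-1.6, 7.8, 0], [0, 0, 0], 0],
    [[0, 0, 0], [0, 0, 0], 0],
    [[-0.4, 2, 0], [0, 0, 0], 0],
    [[0, 0, 0], [0, 0, 0], 0],
    [[0, 0, 0], [0, 0, 0], 0]
  ]
}}

```text
clock: 7.58
eef_pos: [0.5877, -0.0985, 0.0869]
tool_rot: [0.634, 0.773, -0.0, 0.0]
ft_force: [0.4, -0.1, -2.8]
grip_width: 0.0077
grasp_force: 58.6
```

{"fn": "drive_tool", "kwargs": {
  "increments": [
    [[-0.3, 1.5, 0], [0, 0, 0], 0],
    [[-0.3, 1.5, 0], [0, 0, 0], 0],
    [[0, 0, 0], [0, 0, 0], 0]
  ]
}}

```text
clock: 7.83
eef_pos: [0.587, -0.0955, 0.0868]
tool_rot: [0.634, 0.773, 0.0, -0.0]
ft_force: [0.6, 0.7, -1.0]
grip_width: 0.0078
grasp_force: 58.6
```

{"fn": "drive_tool", "kwargs": {
  "increments": [
    [[-0.3, 1.5, 0], [0, 0, 0], 0],
    [[-0.3, 1.5, 0], [0, 0, 0], 0],
    [[0, 0, 0], [0, 0, 0], 0]
  ]
}}

```text
clock: 8.08
eef_pos: [0.5864, -0.0925, 0.0868]
tool_rot: [0.634, 0.773, 0.0, -0.0]
ft_force: [0.5, -0.4, -1.6]
grip_width: 0.0078
grasp_force: 58.6
```

{"fn": "drive_tool", "kwargs": {
  "increments": [
    [[-0.3, 1.5, 0], [0, 0, 0], 0],
    [[-0.2, 1, 0], [0, 0, 0], 0],
    [[0, 0, 0], [0, 0, 0], 0]
  ]
}}

```text
clock: 8.33
eef_pos: [0.5859, -0.09, 0.0868]
tool_rot: [0.634, 0.773, 0.0, -0.0]
ft_force: [0.1, -0.4, -1.8]
grip_width: 0.0077
grasp_force: 58.6
```

{"fn": "drive_tool", "kwargs": {
  "increments": [
    [[-0.4, 2, 0], [0, 0, 0], 0],
    [[-0.4, 2, 0], [0, 0, 0], 0],
    [[0, 0, 0], [0, 0, 0], 0]
  ]
}}

```text
clock: 8.58
eef_pos: [0.585, -0.0858, 0.0868]
tool_rot: [0.634, 0.773, 0.0, -0.0]
ft_force: [0.1, -0.2, -1.5]
grip_width: 0.0081
grasp_force: 58.6
```

{"fn": "drive_tool", "kwargs": {
  "increments": [
    [[-0.4, 2, 0], [0, 0, 0], 0],
    [[-0.4, 2, 0], [0, 0, 0], 0],
    [[0, 0, 0], [0, 0, 0], 0]
  ]
}}

```text
clock: 8.83
eef_pos: [0.5842, -0.0818, 0.0868]
tool_rot: [0.634, 0.773, 0.0, -0.0]
ft_force: [0.5, -0.9, -2.0]
grip_width: 0.0076
grasp_force: 58.6
```

{"fn": "drive_tool", "kwargs": {
  "increments": [
    [[-0.6, 3, 0], [0, 0, 0], 0],
    [[-0.6, 3, 0], [0, 0, 0], 0],
    [[-0.6, 3, 0], [0, 0, 0], 0],
    [[0, 0, 0], [0, 0, 0], 0]
  ]
}}

```text
clock: 9.17
eef_pos: [0.5823, -0.0725, 0.0868]
tool_rot: [0.634, 0.773, 0.0, -0.0]
ft_force: [-0.6, -0.3, -1.2]
grip_width: 0.0078
grasp_force: 58.6
```

{"fn": "drive_tool", "kwargs": {
  "increments": [
    [[-0.6, 3, 0], [0, 0, 0], 0],
    [[-0.6, 3, 0], [0, 0, 0], 0],
    [[-0.6, 3, 0], [0, 0, 0], 0],
    [[0, 0, 0], [0, 0, 0], 0]
  ]
}}

```text
clock: 9.5
eef_pos: [0.5806, -0.0636, 0.0868]
tool_rot: [0.634, 0.773, 0.0, -0.0]
ft_force: [-0.1, -0.1, -1.3]
grip_width: 0.0079
grasp_force: 58.6
```

```bash
python3 view.py v6.png; python3 -c "
from h import *
o=get_obs();print(o['ft_force'],o['ft_torque'])"
```

```text
eef [ 0.5808 -0.0642  0.0868] bdir [-1.955e-01  9.807e-01 -1.000e-04] tip est rel bore (x,lat,z mm) [32.3  0.  -0.2] ft [ 0.8 -0.8 -1.6] [-0.057 -0.063  0.003]
scene 0.77 [252. 141. 312. 157.] [ 9.88000e-01 -1.53000e-01  2.85592e+02  1.50257e+02]
scene 0.64 [217. 211. 266. 258.] [  0.765   0.644 249.507 242.023]
  exp shoulder,tip,bore [[223.3, 222.3], [286.3, 270.4], [273.1, 260.2]]
top 0.73 [231. 144. 253. 155.] [ 9.78000e-01 -2.11000e-01  2.39823e+02  1.49336e+02]
top 0.64 [321. 226. 365. 327.] [ 3.21000e-01 -9.47000e-01  3.44069e+02  2.79130e+02]
  exp shoulder,tip,bore [[233.3, 150.6], [162.9, 163.8], [176.2, 161.3]]
wrist 0.97 [244.   8. 274. 337.] [3.00000e-03 1.00000e+00 2.57496e+02 1.69251e+02]
  exp shoulder,tip,bore [[257.0, 323.8], [257.1, -93.5], [257.0, 14.8]]
[196, 202, 324, 298]
[126, 110, 254, 206]
[ 0.48957342 -0.16329604 -2.08090501] [-0.05595594 -0.0045856  -0.05597383]
```

View pics/v6.png

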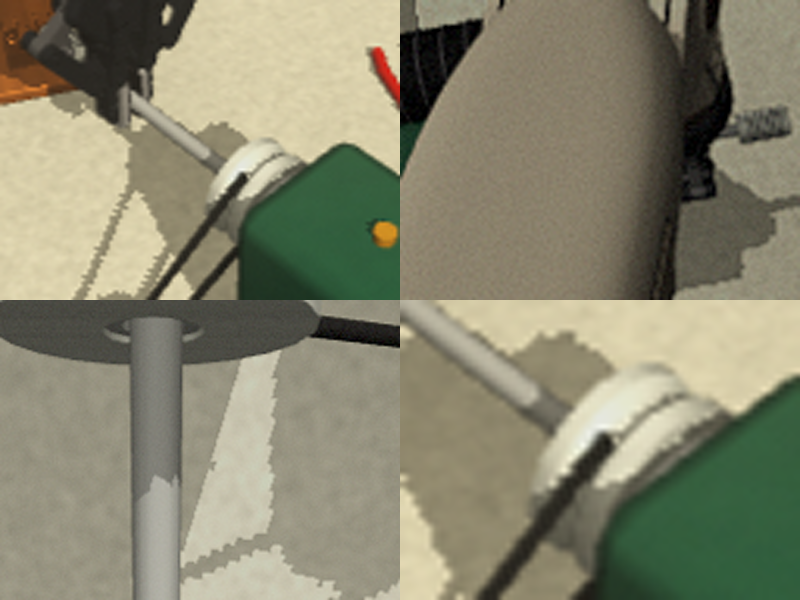

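The shaft has entered the bore and sits near the centre of the countersink: ellipse 105–204, shaft 131–182 in the wrist crop. Sliding on.

{"fn": "drive_tool", "kwargs": {
  "increments": [
    [[-0.8, 3.9, 0], [0, 0, 0], 0],
    [[-0.8, 3.9, 0], [0, 0, 0], 0],
    [[-0.8, 3.9, 0], [0, 0, 0], 0],
    [[-0.8, 3.9, 0], [0, 0, 0], 0],
    [[0, 0, 0], [0, 0, 0], 0]
  ]
}}

```text
clock: 10.22
eef_pos: [0.5772, -0.0476, 0.0868]
tool_rot: [0.634, 0.773, 0.0, -0.0]
ft_force: [0.1, -0.1, -1.8]
grip_width: 0.0077
grasp_force: 58.6
```

{"fn": "drive_tool", "kwargs": {
  "increments": [
    [[-0.8, 3.9, 0], [0, 0, 0], 0],
    [[-0.8, 3.9, 0], [0, 0, 0], 0],
    [[-0.8, 3.9, 0], [0, 0, 0], 0],
    [[-0.8, 3.9, 0], [0, 0, 0], 0],
    [[0, 0, 0], [0, 0, 0], 0]
  ]
}}

```text
clock: 10.63
eef_pos: [0.5741, -0.0322, 0.0868]
tool_rot: [0.634, 0.773, 0.0, -0.0]
ft_force: [0.3, 0.0, -1.5]
grip_width: 0.0078
grasp_force: 58.6
```

{"fn": "drive_tool", "kwargs": {
  "increments": [
    [[-0.8, 3.9, 0], [0, 0, 0], 0],
    [[-0.8, 3.9, 0], [0, 0, 0], 0],
    [[-0.8, 3.9, 0], [0, 0, 0], 0],
    [[-0.8, 3.9, 0], [0, 0, 0], 0],
    [[-0.8, 3.9, 0], [0, 0, 0], 0],
    [[0, 0, 0], [0, 0, 0], 0]
  ]
}}

```text
clock: 11.13
eef_pos: [0.5701, -0.0127, 0.0868]
tool_rot: [0.634, 0.773, 0.0, -0.0]
ft_force: [0.3, -0.2, -1.0]
grip_width: 0.0077
grasp_force: 58.6
```

{"fn": "drive_tool", "kwargs": {
  "increments": [
    [[-0.8, 3.9, 0], [0, 0, 0], 0],
    [[-0.8, 3.9, 0], [0, 0, 0], 0],
    [[-0.8, 3.9, 0], [0, 0, 0], 0],
    [[-0.8, 3.9, 0], [0, 0, 0], 0],
    [[-0.8, 3.9, 0], [0, 0, 0], 0],
    [[0, 0, 0], [0, 0, 0], 0],
    [[0, 0, 0], [0, 0, 0], 0]
  ]
}}

```text
clock: 11.72
eef_pos: [0.5663, 0.0062, 0.0868]
tool_rot: [0.634, 0.773, -0.0, 0.0]
ft_force: [0.2, 0.5, -2.0]
grip_width: 0.0081
grasp_force: 58.6
```

{"fn": "drive_tool", "kwargs": {
  "increments": [
    [[-0.8, 3.9, 0], [0, 0, 0], 0],
    [[-0.8, 3.9, 0], [0, 0, 0], 0],
    [[-0.4, 2, 0], [0, 0, 0], 0],
    [[0, 0, 0], [0, 0, 0], 0],
    [[0, 0, 0], [0, 0, 0], 0]
  ]
}}

```text
clock: 12.13
eef_pos: [0.5643, 0.0159, 0.0868]
tool_rot: [0.634, 0.773, -0.0, 0.0]
ft_force: [-0.5, -0.4, -1.4]
grip_width: 0.0079
grasp_force: 58.6
```

{"fn": "drive_tool", "kwargs": {
  "increments": [
    [[0, 0, 0], [0, 0, 0], 0.2],
    [[0, 0, 0], [0, 0, 0], 0.4],
    [[0, 0, 0], [0, 0, 0], 0.6],
    [[0, 0, 0], [0, 0, 0], 0.6],
    [[0, 0, 0], [0, 0, 0], 0.6],
    [[0, 0, 0], [0, 0, 0], 0.6]
  ]
}}

```text
clock: 12.63
eef_pos: [0.5644, 0.0157, 0.0869]
tool_rot: [0.634, 0.773, 0.0, 0.0]
ft_force: [0.4, -0.3, 0.3]
grip_width: 0.0516
grasp_force: 0.0
```

Run:
```python
from h import *
w=camera("wrist"); o=get_obs(); print(o["eef_pos"],o["ft_force"],o["grip_width"])
for q in silhouettes("bar",w): r=np.argwhere(q["region"])[:,::-1]; print(round(q["conf"],2),q["bbox"],cv2.fitLine(r.astype(np.float32),cv2.DIST_HUBER,0,.01,.01).ravel().round(3))
save(w,"w7.png",None,1.5)
```

```text
[0.56439431 0.01568999 0.08688158] [-0.20746045 -0.89674353 -0.23876161] 0.05109325760310632
0.86 [235.4, 255.6, 281.9, 334.1] [1.40000e-02 1.00000e+00 2.57457e+02 2.95663e+02]
0.2 [98.3, 0.0, 510.3, 253.5] [ 9.98000e-01 -7.00000e-02  3.11525e+02  9.23290e+01]
```

View pics/w7.png

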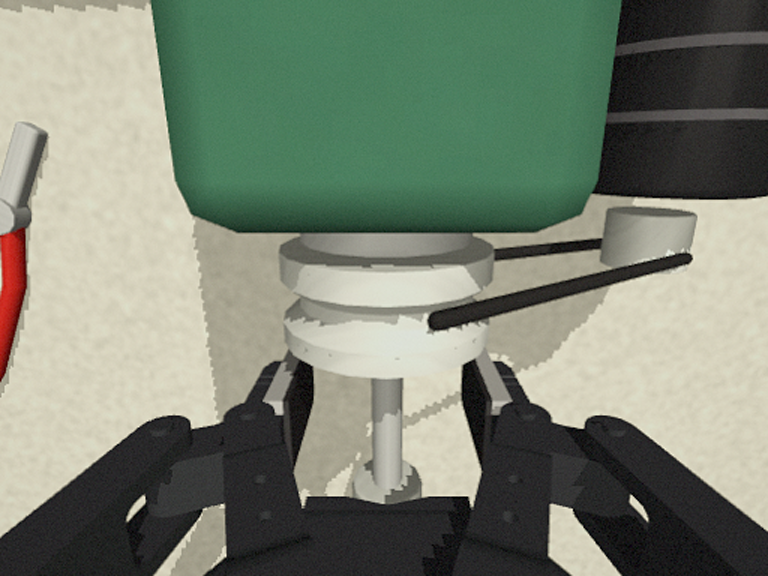

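The bar stays in the bore after release, with its shaft at u≈386 and its shoulder at (387,475). Sliding back to the head.

{"fn": "drive_tool", "kwargs": {
  "increments": [
    [[2.8, -14, -0.5], [0, 0, 0], 0.6],
    [[2.8, -14, -0.5], [0, 0, 0], 0.6],
    [[2.8, -14, -0.5], [0, 0, 0], 0.6],
    [[2.8, -14, -0.5], [0, 0, 0], 0.6],
    [[0, 0, 0], [0, 0, 0], 0.6],
    [[0, 0, 0], [0, 0, 0], 0.6]
  ]
}}

```text
clock: 13.23
eef_pos: [0.5756, -0.0419, 0.0846]
tool_rot: [0.635, 0.772, 0.0, -0.0]
ft_force: [0.5, -0.4, -0.4]
grip_width: 0.0514
grasp_force: 0.0
```

Run:
```python
from fit import *
w=camera("wrist"); s=camera("scene"); o=get_obs(); print(o["eef_pos"],o["ft_force"],o["grip_width"])
for q in silhouettes("bar",w): r=np.argwhere(q["region"])[:,::-1]; print(round(q["conf"],2),q["bbox"],cv2.fitLine(r.astype(np.float32),cv2.DIST_HUBER,0,.01,.01).ravel().round(3))
d=np.array([np.cos(1.767),np.sin(1.767),0]);m=np.array([.5605,.0375,.105])
print(proj([m,m-d*.057,m-d*.097],w))
A=[cv2.resize(w["image"][...,::-1],(480,360)),cv2.resize(s["image"][180:300,180:280,::-1],(300,360),interpolation=cv2.INTER_CUBIC)]
cv2.imwrite("pics/v8.png",np.hstack(A))
```

```text
[ 0.57539036 -0.04058881  0.08464162] [-0.00151164 -0.30985495  0.04222754] 0.051167007738672624
0.95 [233.1, 79.8, 285.2, 303.8] [4.00000e-03 1.00000e+00 2.57628e+02 1.96623e+02]
[[258.05755447  79.89858089]
 [258.26396669 217.28323197]
 [258.38081542 294.76744709]]
```

View pics/v8.png

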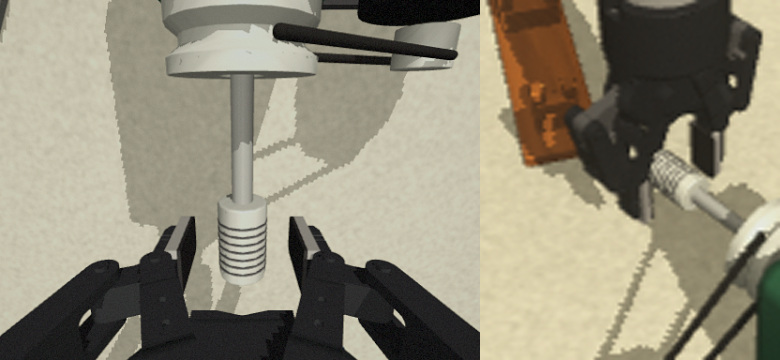

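{"fn": "drive_tool", "kwargs": {
  "increments": [
    [[0, 0, 0], [0, 0, 0], 0.4],
    [[0, 0, 0], [0, 0, 0], 0.2],
    [[0, 0, 0], [0, 0, 0], 0.2],
    [[0, 0, 0], [0, 0, 0], 0.2],
    [[0, 0, 0], [0, 0, 0], 0],
    [[0, 0, 0], [0, 0, 0], 0],
    [[0, 0, 0], [0, 0, 0], 0]
  ]
}}

```text
clock: 13.97
eef_pos: [0.5755, -0.0397, 0.0849]
tool_rot: [0.634, 0.773, 0.0, -0.0]
ft_force: [-0.3, 1.7, 1.6]
grip_width: 0.0221
grasp_force: 58.6
```

{"fn": "drive_tool", "kwargs": {
  "increments": [
    [[0, 0, 0.7], [0, 0, 0], 0],
    [[0, 0, 0.7], [0, 0, 0], 0],
    [[0, 0, 0], [0, 0, 0], 0]
  ]
}}

```text
clock: 14.22
eef_pos: [0.5754, -0.0406, 0.086]
tool_rot: [0.634, 0.773, -0.0, 0.0]
ft_force: [-0.4, -0.1, -1.7]
grip_width: 0.0221
grasp_force: 58.7
```

{"fn": "drive_tool", "kwargs": {
  "increments": [
    [[-0.6, 3, 0], [0, 0, 0], 0],
    [[-0.6, 3, 0], [0, 0, 0], 0],
    [[-0.6, 3, 0], [0, 0, 0], 0],
    [[-0.6, 3, 0], [0, 0, 0], 0],
    [[0, 0, 0], [0, 0, 0], 0]
  ]
}}

```text
clock: 14.63
eef_pos: [0.5729, -0.0275, 0.0861]
tool_rot: [0.634, 0.773, -0.0, -0.0]
ft_force: [-0.0, -0.4, -1.4]
grip_width: 0.0226
grasp_force: 58.7
```

{"fn": "drive_tool", "kwargs": {
  "increments": [
    [[-0.6, 3, 0], [0, 0, 0], 0],
    [[-0.6, 3, 0], [0, 0, 0], 0],
    [[-0.6, 3, 0], [0, 0, 0], 0],
    [[-0.6, 3, 0], [0, 0, 0], 0],
    [[0, 0, 0], [0, 0, 0], 0]
  ]
}}

```text
clock: 15.05
eef_pos: [0.5706, -0.0155, 0.0862]
tool_rot: [0.634, 0.773, 0.0, -0.0]
ft_force: [-0.7, 0.3, -1.4]
grip_width: 0.0219
grasp_force: 58.7
```

{"fn": "drive_tool", "kwargs": {
  "increments": [
    [[-0.6, 3, 0], [0, 0, 0], 0],
    [[-0.6, 3, 0], [0, 0, 0], 0],
    [[-0.6, 3, 0], [0, 0, 0], 0],
    [[-0.6, 3, 0], [0, 0, 0], 0],
    [[0, 0, 0], [0, 0, 0], 0]
  ]
}}

```text
clock: 15.47
eef_pos: [0.5683, -0.0036, 0.0863]
tool_rot: [0.634, 0.773, 0.0, -0.0]
ft_force: [0.3, 1.0, -1.3]
grip_width: 0.0223
grasp_force: 58.7
```

{"fn": "drive_tool", "kwargs": {
  "increments": [
    [[-0.5, 2.5, 0], [0, 0, 0], 0],
    [[-0.5, 2.5, 0], [0, 0, 0], 0],
    [[-0.5, 2.5, 0], [0, 0, 0], 0],
    [[0, 0, 0], [0, 0, 0], 0],
    [[0, 0, 0], [0, 0, 0], 0]
  ]
}}

```text
clock: 15.88
eef_pos: [0.5669, 0.0037, 0.0863]
tool_rot: [0.634, 0.773, 0.0, -0.0]
ft_force: [-0.1, 1.0, 0.5]
grip_width: 0.0221
grasp_force: 58.8
```

{"fn": "drive_tool", "kwargs": {
  "increments": [
    [[-0.2, 1, 0], [0, 0, 0], 0],
    [[-0.2, 1, 0], [0, 0, 0], 0],
    [[0, 0, 0], [0, 0, 0], 0]
  ]
}}

```text
clock: 16.13
eef_pos: [0.5666, 0.0051, 0.0863]
tool_rot: [0.634, 0.773, -0.0, 0.0]
ft_force: [0.4, -1.4, 0.6]
grip_width: 0.0224
grasp_force: 58.8
```

{"fn": "drive_tool", "kwargs": {
  "increments": [
    [[-0.2, 1, 0], [0, 0, 0], 0],
    [[-0.1, 0.5, 0], [0, 0, 0], 0],
    [[0, 0, 0], [0, 0, 0], 0]
  ]
}}

```text
clock: 16.38
eef_pos: [0.5663, 0.0066, 0.0863]
tool_rot: [0.634, 0.773, -0.0, 0.0]
ft_force: [-0.2, -2.2, 1.6]
grip_width: 0.022
grasp_force: 58.8
```

{"fn": "drive_tool", "kwargs": {
  "increments": [
    [[-0.2, 1, 0], [0, 0, 0], 0],
    [[-0.1, 0.5, 0], [0, 0, 0], 0],
    [[0, 0, 0], [0, 0, 0], 0]
  ]
}}

```text
clock: 16.63
eef_pos: [0.566, 0.0082, 0.0863]
tool_rot: [0.634, 0.773, 0.0, 0.0]
ft_force: [0.5, -2.0, 1.5]
grip_width: 0.0225
grasp_force: 58.8
```

{"fn": "drive_tool", "kwargs": {
  "increments": [
    [[0, 0, 0.6], [0, 0, 0], 0],
    [[-0.2, 1, 0], [0, 0, 0], 0],
    [[0, 0, 0], [0, 0, 0], 0]
  ]
}}

```text
clock: 16.88
eef_pos: [0.5652, 0.0098, 0.0865]
tool_rot: [0.634, 0.773, 0.0, -0.001]
ft_force: [-0.4, 0.7, -0.5]
grip_width: 0.0223
grasp_force: 58.7
```

{"fn": "drive_tool", "kwargs": {
  "increments": [
    [[-0.2, 1, 0], [0, 0, 0], 0],
    [[-0.1, 0.5, 0], [0, 0, 0], 0],
    [[0, 0, 0], [0, 0, 0], 0]
  ]
}}

```text
clock: 17.13
eef_pos: [0.5652, 0.0102, 0.0866]
tool_rot: [0.634, 0.773, -0.001, 0.0]
ft_force: [0.2, -3.0, -0.9]
grip_width: 0.0223
grasp_force: 58.7
```

{"fn": "drive_tool", "kwargs": {
  "increments": [
    [[-0.2, 1, 0], [0, 0, 0], 0],
    [[0, 0, 0], [0, 0, 0], 0],
    [[0, 0, 0], [0, 0, 0], 0]
  ]
}}

```text
clock: 17.38
eef_pos: [0.5652, 0.0104, 0.0868]
tool_rot: [0.635, 0.773, -0.001, 0.001]
ft_force: [0.7, -6.2, -1.0]
grip_width: 0.0221
grasp_force: 58.7
```

{"fn": "drive_tool", "kwargs": {
  "increments": [
    [[-0.1, 0.5, 0], [0, 0, 0], 0],
    [[0, 0, 0], [0, 0, 0], 0],
    [[0, 0, 0], [0, 0, 0], 0]
  ]
}}

```text
clock: 17.63
eef_pos: [0.5652, 0.0105, 0.0868]
tool_rot: [0.635, 0.773, -0.001, 0.001]
ft_force: [-0.1, -5.9, -1.2]
grip_width: 0.0223
grasp_force: 58.7
```

{"fn": "drive_tool", "kwargs": {
  "increments": [
    [[-0.1, 0.5, 0], [0, 0, 0], 0],
    [[0, 0, 0], [0, 0, 0], 0],
    [[0, 0, 0], [0, 0, 0], 0]
  ]
}}

```text
clock: 17.88
eef_pos: [0.5651, 0.0109, 0.0868]
tool_rot: [0.635, 0.773, -0.001, 0.001]
ft_force: [0.6, -6.9, -1.1]
grip_width: 0.0227
grasp_force: 58.7
```

{"fn": "drive_tool", "kwargs": {
  "increments": [
    [[-0.1, 0.5, 0], [0, 0, 0], 0],
    [[0, 0, 0], [0, 0, 0], 0],
    [[0, 0, 0], [0, 0, 0], 0]
  ]
}}

```text
clock: 18.13
eef_pos: [0.565, 0.0114, 0.0868]
tool_rot: [0.635, 0.773, -0.001, 0.001]
ft_force: [0.4, -6.3, -1.1]
grip_width: 0.0222
grasp_force: 58.7
```

Steady sliding at about 6.5 N, so the centre is moving. Continuing.

{"fn": "drive_tool", "kwargs": {
  "increments": [
    [[-0.1, 0.5, 0], [0, 0, 0], 0],
    [[-0.1, 0.5, 0], [0, 0, 0], 0],
    [[0, 0, 0], [0, 0, 0], 0]
  ]
}}

```text
clock: 18.38
eef_pos: [0.5648, 0.0124, 0.0868]
tool_rot: [0.635, 0.773, -0.001, 0.001]
ft_force: [-0.4, -7.2, -0.8]
grip_width: 0.0223
grasp_force: 58.7
```

{"fn": "drive_tool", "kwargs": {
  "increments": [
    [[-0.1, 0.5, 0], [0, 0, 0], 0],
    [[-0.1, 0.5, 0], [0, 0, 0], 0],
    [[0, 0, 0], [0, 0, 0], 0]
  ]
}}

```text
clock: 18.63
eef_pos: [0.5646, 0.0134, 0.0868]
tool_rot: [0.635, 0.773, -0.001, 0.001]
ft_force: [0.1, -7.0, -0.9]
grip_width: 0.0223
grasp_force: 58.7
```

{"fn": "drive_tool", "kwargs": {
  "increments": [
    [[-0.1, 0.5, 0], [0, 0, 0], 0],
    [[-0.1, 0.5, 0], [0, 0, 0], 0],
    [[0, 0, 0], [0, 0, 0], 0]
  ]
}}

```text
clock: 18.88
eef_pos: [0.5644, 0.0144, 0.0868]
tool_rot: [0.635, 0.773, -0.001, 0.001]
ft_force: [-0.1, -7.0, -0.5]
grip_width: 0.0222
grasp_force: 58.7
```

{"fn": "drive_tool", "kwargs": {
  "increments": [
    [[-0.1, 0.5, 0], [0, 0, 0], 0],
    [[0, 0, 0], [0, 0, 0], 0],
    [[0, 0, 0], [0, 0, 0], 0]
  ]
}}

```text
clock: 19.13
eef_pos: [0.5643, 0.0149, 0.0868]
tool_rot: [0.635, 0.773, -0.001, 0.001]
ft_force: [1.3, -7.2, -0.7]
grip_width: 0.0222
grasp_force: 58.7
```

{"fn": "drive_tool", "kwargs": {
  "increments": [
    [[-0.1, 0.5, 0], [0, 0, 0], 0],
    [[0, 0, 0], [0, 0, 0], 0],
    [[0, 0, 0], [0, 0, 0], 0]
  ]
}}

```text
clock: 19.38
eef_pos: [0.5643, 0.015, 0.0868]
tool_rot: [0.635, 0.773, -0.001, 0.002]
ft_force: [1.1, -8.3, -1.6]
grip_width: 0.0222
grasp_force: 58.7
```

{"fn": "drive_tool", "kwargs": {
  "increments": [
    [[-0.1, 0.4, 0], [0, 0, 0], 0],
    [[0, 0, 0], [0, 0, 0], 0],
    [[0, 0, 0], [0, 0, 0], 0]
  ]
}}

```text
clock: 19.63
eef_pos: [0.5643, 0.0151, 0.0868]
tool_rot: [0.635, 0.773, -0.002, 0.002]
ft_force: [0.8, -9.5, -2.1]
grip_width: 0.0225
grasp_force: 58.7
```

{"fn": "drive_tool", "kwargs": {
  "increments": [
    [[-0.1, 0.4, 0], [0, 0, 0], 0],
    [[0, 0, 0], [0, 0, 0], 0],
    [[0, 0, 0], [0, 0, 0], 0]
  ]
}}

```text
clock: 19.88
eef_pos: [0.5642, 0.0151, 0.0868]
tool_rot: [0.635, 0.772, -0.002, 0.002]
ft_force: [1.0, -9.2, -1.6]
grip_width: 0.0219
grasp_force: 58.7
```

{"fn": "drive_tool", "kwargs": {
  "increments": [
    [[-0.1, 0.5, 0], [0, 0, 0], 0],
    [[0, 0, 0], [0, 0, 0], 0],
    [[0, 0, 0], [0, 0, 0], 0]
  ]
}}

```text
clock: 20.13
eef_pos: [0.5643, 0.0151, 0.0868]
tool_rot: [0.635, 0.772, -0.002, 0.003]
ft_force: [2.0, -11.3, -1.6]
grip_width: 0.0223
grasp_force: 58.7
```

{"fn": "drive_tool", "kwargs": {
  "increments": [
    [[-0.1, 0.4, 0], [0, 0, 0], 0],
    [[0, 0, 0], [0, 0, 0], 0],
    [[0, 0, 0], [0, 0, 0], 0]
  ]
}}

```text
clock: 20.38
eef_pos: [0.5643, 0.0151, 0.0868]
tool_rot: [0.635, 0.772, -0.002, 0.003]
ft_force: [1.8, -12.7, -2.5]
grip_width: 0.0222
grasp_force: 58.8
```

Run:
```python
from fit import *
w=camera("wrist"); o=get_obs(); print(o["eef_pos"],o["ft_force"])
for n in("bar","pulley"):
  for q in silhouettes(n,w)[:2]: print(n,round(q["conf"],2),q["bbox"])
g=cv2.cvtColor(w["image"],cv2.COLOR_RGB2GRAY)
m=np.array([.5605,.0375,.105]); d=np.array([np.cos(1.767),np.sin(1.767),0])
# top line of head and pulley rim along spindle direction
print("rim top",proj([m+[0,0,.03],m+[0,0,.012],m-d*.04+[0,0,.012]],w).round(1))
print(g[200:290:2,250:266].mean(1).round(0).astype(int).tolist())
```

```text
[0.56423076 0.01511088 0.08681808] [  2.2749422  -10.96584527  -2.50877057]
bar 0.94 [233.4, 247.6, 281.3, 309.0]
pulley 0.71 [187.0, 155.2, 327.1, 252.9]
rim top [[258.5 251.7]
 [258.4 229.7]
 [258.5 310.9]]
[220, 221, 188, 134, 133, 165, 172, 185, 216, 221, 222, 222, 222, 222, 222, 222, 222, 222, 222, 218, 221, 220, 219, 218, 217, 219, 190, 174, 143, 64, 176, 174, 152, 65, 175, 182, 162, 92, 219, 220, 180, 100, 224, 220, 155]
```

{"fn": "drive_tool", "kwargs": {
  "increments": [
    [[0.2, -1.2, 0], [0, 0, 0], 0],
    [[0, 0, 0], [0, 0, 0], 0.4],
    [[0, 0, 0], [0, 0, 0], 0.5],
    [[0, 0, 0], [0, 0, 0], 0.6],
    [[0, 0, 0], [0, 0, 0], 0.7],
    [[0, 0, 0], [0, 0, 0], 0.7],
    [[0, 0, 0], [0, 0, 0], 0.7]
  ]
}}

```text
clock: 21.12
eef_pos: [0.5639, 0.0182, 0.0869]
tool_rot: [0.634, 0.773, 0.0, -0.0]
ft_force: [0.5, -0.9, -0.6]
grip_width: 0.0598
grasp_force: 0.0
```

Run:
```python
from fit import *
w=camera("wrist"); o=get_obs(); print(o["eef_pos"],o["ft_force"],o["grip_width"])
for n in("bar","pulley"):
  for q in silhouettes(n,w)[:2]: print(n,round(q["conf"],2),q["bbox"])
m=np.array([.5605,.0375,.105]); d=np.array([np.cos(1.767),np.sin(1.767),0])
print("rear top",proj([m+[0,0,.03],m-d*.04+[0,0,.012],m-d*.042+[0,0,.012]],w).round(1))
```

```text
[0.56384605 0.01813047 0.08686212] [ 0.00054367 -0.34646487 -0.26777985] 0.05996333708992586
bar 0.69 [232.1, 258.5, 281.6, 314.6]
pulley 0.87 [187.7, 162.9, 327.9, 257.1]
pulley 0.31 [230.2, 257.8, 282.7, 315.4]
rear top [[258.2 258.3]
 [257.9 316.4]
 [257.9 320.1]]
```

{"fn": "drive_tool", "kwargs": {
  "increments": [
    [[0, 0, 10], [0, 0, 0], 0.7],
    [[0, 0, 20], [0, 0, 0], 0.7],
    [[1, -5, 30], [0, 0, 0], 0.7],
    [[2, -10, 30], [0, 0, 0], 0.7],
    [[2, -10, 25], [0, 0, 0], 0.7],
    [[0, 0, 0], [0, 0, 0], 0.7],
    [[0, 0, 0], [0, 0, 0], 0.7],
    [[0, 0, 0], [0, 0, 0], 0.7]
  ]
}}

```text
clock: 21.93
eef_pos: [0.5685, -0.0072, 0.2017]
tool_rot: [0.634, 0.773, -0.0, -0.0]
ft_force: [-0.0, 0.3, -0.5]
grip_width: 0.0594
grasp_force: 0.0
```

Run:
```python
from fit import *
w=camera("wrist"); o=get_obs(); print(o["eef_pos"],o["ft_force"],o["clock"])
for n in("bar","pulley"):
  for q in silhouettes(n,w)[:2]: print(n,round(q["conf"],2),q["bbox"])
m=np.array([.5605,.0375,.105]); d=np.array([np.cos(1.767),np.sin(1.767),0])
h=np.vstack([cyl(-40,0,12,105)]); q=proj(xf(h,[.5605,.0375,1.767]),w); print("home head bbox",q.min(0).round(1),q.max(0).round(1)); print(proj([m,m-d*.01],w))
q=proj(xf(cyl(0,26,30,105),[.5605,.0375,1.767]),w); print("pulley",q.min(0).round(1),q.max(0).round(1))
g=cv2.cvtColor(w["image"],cv2.COLOR_RGB2GRAY); r=int(proj([m],w)[0,1]); print(r,g[r-20:r+40,252:264].mean(1).round(0).astype(int).tolist())
s=camera("scene")
for n in("oil_bottle","stone_jar","pliers","stand"): print(n,silhouettes(n,s)[0]["bbox"])
```

```text
[ 0.56797326 -0.00704077  0.20086598] [0.09383478 0.06113437 0.33486121] 21.9833
bar 0.98 [242.8, 143.2, 272.7, 188.8]
pulley 0.93 [218.4, 102.6, 298.1, 142.9]
home head bbox [243.4 133.9] [273.5 188.2]
[[258.49072586 135.6938021 ]
 [258.47245075 148.20907816]]
pulley [219.6 101.2] [297.8 140.9]
135 [172, 117, 120, 121, 119, 136, 162, 168, 184, 205, 208, 207, 206, 206, 206, 206, 205, 205, 206, 205, 207, 207, 207, 207, 207, 208, 197, 168, 162, 163, 164, 164, 163, 165, 155, 107, 99, 154, 166, 159, 120, 87, 144, 166, 161, 128, 84, 150, 176, 181, 161, 114, 182, 209, 204, 168, 116, 184, 210, 202]
oil_bottle [134.2, 198.5, 152.1, 231.8]
stone_jar [142.9, 226.6, 168.0, 252.6]
pliers [315.4, 216.7, 352.5, 265.9]
stand [184.2, 164.5, 220.2, 237.3]
```

```bash
python3 -c "
from workcell import job_done
print(job_done())"
```

```text
the job is handed in; nothing more can be done
None
```

The job is handed in: the bar is home in the spindle with its head bearing on the pulley, which drove the centre loose by about 5 mm. I released the bar and backed the arm clear. The highest push I read was about 13 N, the other things show no movement beyond measuring noise, and it took about 22 s. I have not seen the judged result.

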